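# Set out the bench for a tick transfer

## Task

Set out the bench for the next tick transfer: put the white moat dish in the centre of the cold plate, stand the small jar in the middle of that dish, and stand the loose large jar in the empty place in the small tray, in line and midway between the two jars already there. Press the brush by its handle fully home, centred, into the free pair of spring clips in the tool rest, between the probe and the forceps. Set the dish and jars down upright and gently, without dropping them, and do not shift the two jars in the tray or knock the small brown bottle.

Things in the scene. Friction and masses are not known exactly. Their poses are not given: they have to be found in the camera images.
- dish_mid (a point): Loose white porcelain moat dish, round and open at the top, standing on the bench: 62 mm outer diameter, 16 mm high, wall 3 mm (inside diameter 56 mm), floor 3 mm thick, about 80 g. This point is on its axis, half-way up (8 mm above its underside). z up.
- vial_mid (a point): Small jar, the smaller of the two jars standing loose on the bench: a plain upright cylinder 30 mm in diameter and 54 mm high (clear cup with white paper fins, black collar, red lid), about 40 g. This point is on its axis, half-way up (27 mm above its underside). z up.
- jar_mid (a point): Large jar standing loose on the bench, outside any tray: a plain upright cylinder 46 mm in diameter and 72 mm high, same make (clear cup, black collar, red lid), about 90 g. This point is on its axis, half-way up (36 mm above its underside). z up.
- brush_mid (a point): Loose flat brush on the bench: round wooden handle 10 mm in diameter, 150 mm long, then a flat ferrule 14 mm wide, 10 mm thick, with grey bristles; 197 mm long in all, 30 g. This point, the place to grip (near the centre of mass), is on the handle's axis, 5 mm above the bench, 85 mm from the butt and 65 mm from the ferrule. x along the handle towards the bristles, z up.
- plate_top (a point): Fixed cold plate: white housing 140 x 140 mm with a square bare-metal stage 118 x 118 mm on top, engraved with a circle 80 mm in diameter. This point is the centre of the stage, on its surface, 44 mm above the bench. z up, x and y along its sides.
- tray_in (a point): Fixed small white tray, 100 x 196 mm, rim 22 mm above the bench, holding just two large jars in a row with an empty place between. (The bigger tray full of jars at the far edge is not part of the job.) This point: the middle of the empty place, on the tray's floor, 4 mm above the bench. y along the row, x across it, z up.
- jar_a_mid (a point): One of the two large jars already standing in the small tray (loose, 46 mm in diameter, 72 mm high, its axis 66 mm from the tray's middle, on the -y side of the tray). This point is on its axis, half-way up.
- jar_b_mid (a point): The other large jar already standing in the small tray (loose, same size, 66 mm from the tray's middle on the +y side). This point is on its axis, half-way up.
- rest_free (a point): Fixed tool rest, base 120 x 160 x 10 mm: a row (along y) of 3 places 50 mm apart, each two upward-open spring clips 40 mm either side of the middle along x, 12 mm long. Outer places hold a probe and forceps; the middle is free. Point: where the handle's axis lies when home, 34 mm above the bench, 14 mm over the bars under the clips; lips 15 mm above it. 5 to 10 N pushed down snaps it in.
- reagent_mid (a point): Bystander: small loose brown glass bottle, 34 mm in diameter, 66 mm high, standing among the loose things; to be left alone. This point is on its axis, half-way up.
There are look-alikes about, which are no part of the job. What is shaped like the part that bears plate_top but turquoise is not meant. What is shaped like the part that bears dish_mid but green is not meant.

How it is judged:
By the outcome, as a careful person would: the job done as asked, in the order asked, and still so for the second after the job is handed in, with the robot touching nothing.
It also fails if it takes over 118 s, if anything falls off the work surface, if the arm or the gripper's body presses on something with over 40 N, if the wrist force passes 120 N, or if a joint passes its speed limit or range.

## Robot

A 6-joint arm with a two-finger parallel gripper is mounted at the origin on the work surface. World frame = base frame: x ahead of the robot, y to its left, z up, the work surface at z = 0. Lengths are in mm, angles in rad, forces in N, time in s.
With the tool pointing down it reaches from about 400 to 925 mm from the base axis. Payload 12.5 kg.
Tool frame: the origin (TCP) lies at the very end of the fingers, on their centre line; the grasp point (between the pads) lies 19 mm behind it; z points along the fingers, y is the line along which they close (so a half turn about z gives the same grasp; the last joint's range is limited). The gripper opens to 95 mm and grips with 3 to 60 N. Pads are 20 mm wide; open, the fingers measure 119 mm over their backs; the gripper's body (75 mm by 180 mm) begins 59 mm behind the grasp point.
Start: joints at [1.025, 0.491, 1.559, -0, 1.092, -0.106], TCP at [266.086, 565.549, 214.661] pointing down, gripper open.
Joint ranges: [-3.1, 3.1], [-0.84, 2.19], [0.05, 2.79], [-1.13, 4.28], [0.06, 2.93], [-2.69, 2.69]. Speed limits (rad/s): [2.22, 2.22, 2.79, 3.14, 3.14, 3.14].

## Interface

Orientations are given as [roll, pitch, yaw] about the fixed x, y, z axes, in that order (R = Rz(yaw) Ry(pitch) Rx(roll)).
In Python, from cell import * gives the robot as it stands.
- The arm moves only by the tool jog_arm, never from a script. Its argument "targets" is a list of rows, each an object with "turn": the turn, a rotation vector about the world's x, y, z in degrees, a list of three; "slide": the shift along the world's x, y, z in mm, a list of three; "claw": the opening in per cent of the stroke, from 0 (shut) to 100 (fully open). In form: [{"turn": [wx, wy, wz], "slide": [x, y, z], "claw": claw}, ...]. A call has 1 to 5 rows; each row shifts and turns the commanded pose from where the row before left it; what a row does not reach is not made up. A row lasts 1/8 s, in which the tool goes at most 62.5 mm and 10.7 degrees, less where a joint would pass 70% of its speed; a pose out of reach is approached as far as the arm can. A call with a gripper value outside its range is refused whole. The fingers move at their own pace and stop on an object; the grip force is fixed at half the most. Time passes only in rows, so rows that do not move let the fingers close. It gives the time, the measured TCP pose, the force, the opening and the grip force at its end, in the units of the state.
- state(): the state, without advancing time (a new reading comes with each control period).
- read_camera(name): name is "side" or "top" or "wrist"; returns a dict with "frame" (420x560x3 uint8, blue, green, red), "mtx" (3x3 intrinsics, pixels), "k1" (the pictures are not rectified: a ray, as slopes to the right and down, at radius r is drawn at 1 + k1 r^2 times it, then the intrinsics apply), "R" (3x3) and "t" (3): a world point X has camera coordinates R X + t. Camera axes: x right, y down, z forward; pixel columns grow to the right and rows downward; lengths in mm; the calibration is good to about 2 mm. A picture is of the moment at which its call begins. There is no depth.
- job_done(): hands the job in; it is judged then, once.
Trained networks look in the newest picture that a camera, given by its name, has taken for a name from the list of things; names that differ only in an ending like _2 or _b are one class to them, and where a whole thing is asked for, a point or a joint stands for the part that bears it (a point fixed in the world has none). Each returns a list of dicts, best first, with "conf" (0 to 1); they miss things now and then, are a little off and sometimes report something else, mostly with a low value. They report only what shows in the picture. A call takes as long as a camera call. They do not tell look-alikes from the thing itself.
- look_for(query, camera): "xy" ([column, row] in pixels, amid what is visible of it).
The state is a dict: "t": time; "joints": joint angles; "qvel": joint speeds; "tau": joint torques, N m; "eef_pos": TCP position; "tcp_rot": TCP orientation; "ft_force": force on the tool from outside, world axes, zero at the start; "moment": the same for the moment, N m; "opening": opening from 0.0 (shut) to 1.0 (fully open); "grip_force": force on a finger pad.
Only numpy, scipy, OpenCV 4.12 (cv2) and the standard library are available. Lean on these libraries where they do the work, as an engineer would, in place of code of your own. Each camera call takes 0.05 s, during which the arm holds its last target. There are 200 camera calls.

## Working session

There is one attempt and no reset: what is moved stays moved. The work goes in short steps, Python scripts to look and compute and a tool call to move; the robot and the scene stay as the last step left them, time stands still between calls to the robot, and variables do not carry over. Pictures are saved under pics/ and viewed, at most 15 in all, crops included, and the job is handed in when it is done.

Besides the shell and the picture viewer there is one more tool, called after "Request:" by a JSON object that holds its "api" and its "payload". jog_arm: Moves the arm, as the interface text tells. Its arguments: {"type":"object","properties":{"targets":{"type":"array","items":{"type":"object","properties":{"turn":{"type":"array","items":{"type":"number"}},"slide":{"type":"array","items":{"type":"number"}},"claw":{"type":"number"}}}}},"required":["targets"]}

```bash
mkdir -p pics; ls
cat > h.py <<'E'
from cell import *
import numpy as np, cv2
def ray(c,uv):
    K=np.array(c["mtx"]);k=c["k1"];R=np.array(c["R"]);t=np.array(c["t"])
    d=np.array([(uv[0]-K[0,2])/K[0,0],(uv[1]-K[1,2])/K[1,1]]);s=d.copy()
    for _ in range(20): s=d/(1+k*(s@s))
    return -R.T@t, R.T@np.array([s[0],s[1],1])
def at(c,uv,z):
    o,d=ray(c,uv); return o+d*(z-o[2])/d[2]
def proj(c,X):
    K=np.array(c["mtx"]);p=np.array(c["R"])@np.array(X,float)+np.array(c["t"]);s=p[:2]/p[2];s=s*(1+c["k1"]*(s@s))
    return np.array([K[0,0]*s[0]+K[0,2],K[1,1]*s[1]+K[1,2]])
E
python3 - <<'E'
from h import *
for n in ("top","side","wrist"):
    c=read_camera(n); cv2.imwrite(f"pics/{n}0.png",c["frame"]); print(n,ray(c,(280,210)))
    if n!="wrist":
        for q,z in dict(dish_mid=8,vial_mid=27,jar_mid=36,brush_mid=5,plate_top=44,tray_in=4,rest_free=34,reagent_mid=33).items():
            print(q,[(np.round(d["xy"]),round(d["conf"],2),np.round(at(c,d["xy"],z)[:2])) for d in look_for(q,n)[:6]])
print(state())
E
```

```text
pics
top (array([ 233.23225108,   61.21968274, 1348.00088812]), array([ 0.23488684,  0.0026653 , -0.97203922]))
dish_mid [(array([369., 260.]), 0.79, array([ 404., -203.])), (array([373., 225.]), 0.72, array([ 510., -219.]))]
vial_mid [(array([229., 264.]), 0.56, array([389., 216.]))]
jar_mid [(array([304., 234.]), 0.55, array([477.,  -5.]))]
brush_mid [(array([334., 167.]), 0.61, array([ 697., -105.]))]
plate_top [(array([104., 213.]), 0.85, array([539., 600.])), (array([261., 184.]), 0.63, array([628., 123.])), (array([228., 262.]), 0.21, array([392., 215.]))]
tray_in [(array([182., 218.]), 0.88, array([532., 368.]))]
rest_free []
reagent_mid [(array([261., 256.]), 0.64, array([412., 119.])), (array([426., 212.]), 0.26, array([ 546., -380.]))]
side (array([  288.11437824, -1098.8004646 ,  1035.87228788]), array([ 0.13029132,  0.75659121, -0.64081772]))
dish_mid [(array([266., 291.]), 0.94, array([ 400., -218.])), (array([303., 285.]), 0.63, array([ 506., -215.]))]
vial_mid [(array([242., 192.]), 0.59, array([384., 209.])), (array([321., 205.]), 0.2, array([628.,  94.]))]
jar_mid [(
[... 428 characters left out ...]
4596788, -0.12673385, -0.96101528]))
{'t': 0.95, 'joints': array([ 1.02537704e+00,  4.90897454e-01,  1.55893993e+00, -1.42522537e-05,
        1.09172185e+00, -1.05575565e-01]), 'qvel': array([ 0.00064696, -0.00056616,  0.00126438, -0.00122752,  0.00049663,
        0.00086387]), 'tau': array([-2.16591412e-03, -6.12484932e+01, -2.58411026e+01,  6.91569527e-02,
        4.47341893e-02, -4.10497091e-05]), 'eef_pos': array([266.08799279, 565.51859441, 214.64875535]), 'tcp_rot': array([3.14156075e+00, 1.60994881e-05, 2.70175550e+00]), 'ft_force': array([-0.35041449,  0.62856507,  0.56615681]), 'moment': array([-0.01623749,  0.03661799,  0.01410446]), 'grip_force': 0.0, 'opening': 1.000296303691639}
```

View pics/top0.png

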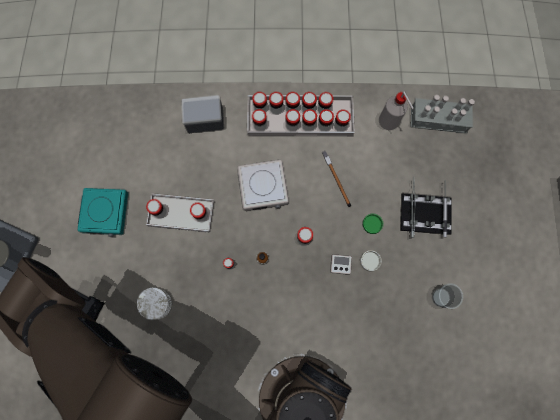

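View pics/side0.png

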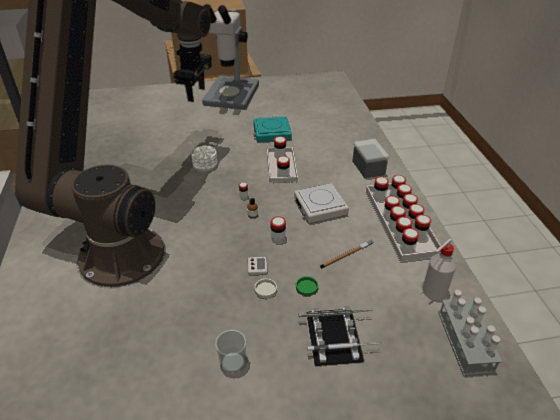

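The top and side views show these parts, with top-view pixels:
- **Dish:** white dish at (371,261), with the green look-alike at (373,224).
- **Jars:** vial at (228,264), loose jar at (305,235), brown bottle at (263,258).
- **Brush:** about (337,180).
- **Fixed parts:** white plate at (263,184), small tray at (181,213), rest at (426,213).

Next I look from nearer with the wrist camera.

Request:
{"api": "jog_arm", "payload": {"targets": [{"turn": [0,0,5],"slide": [40,-36,14]},{"turn": [0,0,5],"slide": [40,-36,14]},{"turn": [0,0,5],"slide": [40,-36,14]},{"turn": [0,0,5],"slide": [40,-36,14]},{"turn": [0,0,5.2],"slide": [40,-36,14]}]}}

```text
validation failed for argument at $.ta...
```

Request:
{"api": "jog_arm", "payload": {"targets": [{"slide": [30,-36,14]},{"slide": [0,0,0]}]}}

```text
validation failed for argument at $.ta...
```

```bash
cat > look.py <<'E'
import sys
from h import *
name=sys.argv[1]; c=read_camera("wrist"); cv2.imwrite(f"pics/{name}.png",c["frame"])
import pickle; pickle.dump({k:c[k] for k in c},open(f"pics/{name}.pkl","wb"))
Z=dict(dish_mid=8,vial_mid=27,jar_mid=36,brush_mid=5,plate_top=44,tray_in=4,rest_free=34,reagent_mid=33)
for q in sys.argv[2:]:
    print(q,[(np.round(d["xy"]),round(d["conf"],2),np.round(at(c,d["xy"],Z[q])[:2])) for d in look_for(q,"wrist")[:4]])
s=state();print(s["t"],np.round(s["eef_pos"],1),np.round(s["tcp_rot"],3),np.round(s["ft_force"],1),"view:",[np.round(at(c,p,0)[:2]) for p in ((0,0),(559,0),(559,419),(0,419))])
E
python3 look.py w1 tray_in plate_top vial_mid
```

```text
tray_in []
plate_top [(array([379., 353.]), 0.71, array([489., 585.]))]
vial_mid []
1.15 [266.1 565.5 214.6] [ 3.142 -0.     2.702] [-0.6 -0.1  0.3] view: [array([-42., 379.]), array([209., 914.]), array([781., 796.]), array([414.,   8.])]
```

Request:
{"api": "jog_arm", "payload": {"targets": [{"turn": [0,0,5],"slide": [40,-36,14],"claw": 100},{"turn": [0,0,5],"slide": [40,-36,14],"claw": 100},{"turn": [0,0,5],"slide": [40,-36,14],"claw": 100},{"turn": [0,0,5],"slide": [40,-36,14],"claw": 100},{"turn": [0,0,5.2],"slide": [40,-36,14],"claw": 100}]}}

```text
t: 1.78
eef_pos: [467.2, 384.2, 285.3]
tcp_rot: [3.141, 0.0, -3.139]
ft_force: [-0.6, 0.9, 1.4]
opening: 1.004
grip_force: 0.0
```

Request:
{"api": "jog_arm", "payload": {"targets": [{"turn": [0,0,0],"slide": [0,-36,14],"claw": 100},{"turn": [0,0,0],"slide": [0,-50,0],"claw": 100},{"turn": [0,0,0],"slide": [0,0,0],"claw": 100},{"turn": [0,0,0],"slide": [0,0,0],"claw": 100}]}}

```text
t: 2.28
eef_pos: [466.2, 299.8, 298.9]
tcp_rot: [3.141, 0.0, 3.141]
ft_force: [-1.3, 0.4, -0.3]
opening: 0.999
grip_force: 0.0
```

```bash
python3 look.py w2 tray_in plate_top vial_mid
```

```text
tray_in [(array([332., 221.]), 0.65, array([536., 369.]))]
plate_top [(array([142., 261.]), 0.85, array([580., 111.])), (array([504., 230.]), 0.84, array([536., 594.]))]
vial_mid [(array([211., 112.]), 0.73, array([390., 211.]))]
2.475 [465.9 300.4 298.4] [ 3.142 -0.    -3.14 ] [ 0.8 -0.2 -0.4] view: [array([241., -65.]), array([241., 654.]), array([932., 822.]), array([ 936., -237.])]
```

View pics/w2.png

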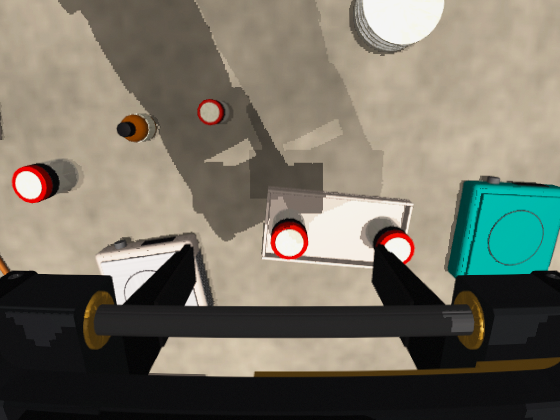

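Wrist view w2 shows the vial lid at (211,112), the tray jar lids at (290,238) and (397,247), and the tray corners at (270,189), (411,202) and (264,258). The plate is partly hidden by the gripper. I fit the white lid tops.

```bash
cat >> h.py <<'E'
import pickle
def lid(c,uv,z,win=40):
    """centre of the white disc inside the red lid ring nearest uv, on plane z"""
    f=c["frame"].astype(int);b,g,r=f[...,0],f[...,1],f[...,2]
    red=((r>110)&(g<80)&(b<80)).astype(np.uint8)
    cs,h=cv2.findContours(red,cv2.RETR_CCOMP,cv2.CHAIN_APPROX_NONE)
    best=None
    for i,q in enumerate(cs):
        if h[0][i][3]>=0 and len(q)>12:
            e=cv2.fitEllipse(q); d=np.hypot(e[0][0]-uv[0],e[0][1]-uv[1])
            if d<win and (best is None or cv2.contourArea(q)>best[0]): best=(cv2.contourArea(q),e)
    if best is None: return None
    e=best[1]; return np.round(e[0],1),np.round(e[1],1),np.round(at(c,e[0],z)[:2],1)
def load(n): return pickle.load(open(f"pics/{n}.pkl","rb"))
E
python3 - <<'E'
from h import *
c=load("w2")
for n,uv,z in (("vial",(211,112),54),("A",(290,238),76),("B",(397,247),76),("jar",(33,183),72)): print(n,lid(c,uv,z))
for z,uv in ((22,(270,188)),(22,(412,201)),(0,(262,260))): print(at(c,uv,z))
E
```

```text
vial (array([209.2, 111.7]), array([20.6, 21.3]), array([388.7, 214.8]))
A (array([288.9, 242.3]), array([28.7, 29.8]), array([540.7, 307.2]))
B None
jar (array([ 28. , 184.7]), array([26.1, 31.2]), array([469.8,  -8.6]))
[485.82549769 282.90180175  22.        ]
[503.04676638 472.17990512  22.        ]
[598.11115977 269.29091389   0.        ]
```

Request:
{"api": "jog_arm", "payload": {"targets": [{"turn": [0,0,0],"slide": [45,-40,0],"claw": 100},{"turn": [0,0,0],"slide": [45,-40,0],"claw": 100},{"turn": [0,0,0],"slide": [45,-40,0],"claw": 100},{"turn": [0,0,0],"slide": [45,-40,0],"claw": 100},{"turn": [0,0,0],"slide": [40,-20,0],"claw": 100}]}}

```text
t: 3.1
eef_pos: [687.7, 118.1, 298.2]
tcp_rot: [-3.142, -0.0, 3.141]
ft_force: [-1.4, 1.2, 1.1]
opening: 1.0
grip_force: 0.0
```

Request:
{"api": "jog_arm", "payload": {"targets": [{"turn": [0,0,0],"slide": [30,0,0],"claw": 100},{"turn": [0,0,0],"slide": [0,0,0],"claw": 100},{"turn": [0,0,0],"slide": [0,0,0],"claw": 100}]}}

```text
t: 3.48
eef_pos: [715.6, 120.3, 298.2]
tcp_rot: [3.142, -0.001, -3.141]
ft_force: [0.3, -0.4, 0.9]
opening: 0.994
grip_force: 0.0
```

```bash
python3 look.py w3 tray_in plate_top jar_mid dish_mid
```

```text
tray_in [(array([492.,  51.]), 0.58, array([559., 386.]))]
plate_top [(array([280., 102.]), 0.72, array([627., 116.]))]
jar_mid [(array([538.,  47.]), 0.18, array([556., 427.]))]
dish_mid [(array([19., 18.]), 0.65, array([ 517., -214.])), (array([450.,  26.]), 0.32, array([532., 325.]))]
3.725 [715.6 119.9 299.2] [ 3.141e+00  1.000e-03 -3.141e+00] [-0.2  0.7 -0.1] view: [array([ 490., -245.]), array([489., 474.]), array([1179.,  641.]), array([1184., -415.])]
```

View pics/w3.png

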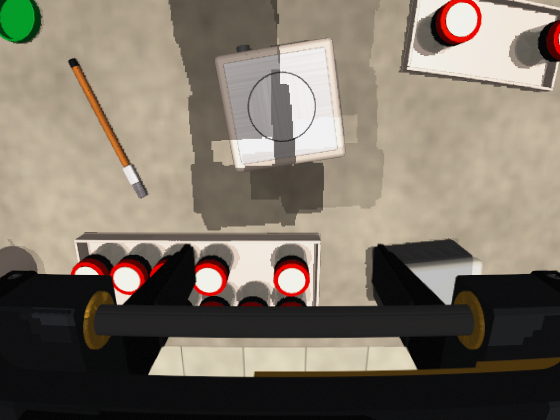

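w3 shows the plate with its circle centred near (281,106). The brush butt is at (73,63), the handle/ferrule joint at (127,166), and the plate yaw is slight. Now I fit them numerically.

Run:
```python
from h import *
c=load("w3"); f=c["frame"]; g=cv2.cvtColor(f,cv2.COLOR_BGR2GRAY)
# circle: radial search for darkest line, iterated algebraic fit
bh=cv2.morphologyEx(g,cv2.MORPH_BLACKHAT,np.ones((5,5)))
cx,cy=281.5,106.5
for it in range(4):
    P=[]
    for a in np.linspace(0,2*np.pi,120,endpoint=False):
        rr=np.arange(28,40,.25) if it==0 else np.arange(29,38,.25)
        xs=(cx+rr*np.cos(a)).astype(np.float32);ys=(cy+rr*np.sin(a)).astype(np.float32)
        v=cv2.remap(bh,xs[None],ys[None],cv2.INTER_LINEAR)[0]
        if v.max()>15: P.append((xs[v.argmax()],ys[v.argmax()]))
    P=np.array(P,np.float32)
    e=cv2.fitEllipseAMS(P); (cx,cy)=e[0]
print("circle",e,len(P),at(c,e[0],44))
W=np.array([at(c,p,44)[:2] for p in P]); A=np.c_[2*W,np.ones(len(W))]; s=np.linalg.lstsq(A,(W**2).sum(1),rcond=None)[0]; print("world circle",s[:2],np.sqrt(s[2]+s[:2]@s[:2]))
# stage corners approx
hsv=cv2.cvtColor(f,cv2.COLOR_BGR2HSV)
m=cv2.inRange(hsv,(5,120,60),(20,255,255)); m[210:]=0; m[:,160:]=0
q=max(cv2.findContours(m,cv2.RETR_EXTERNAL,cv2.CHAIN_APPROX_NONE)[0],key=cv2.contourArea)
vx,vy,x0,y0=cv2.fitLine(q,cv2.DIST_L2,0,.01,.01).ravel(); tt=(q[:,0]-[x0,y0])@[vx,vy]
p=[np.array([x0,y0])+np.array([vx,vy])*u for u in (tt.min(),tt.max())]
w=[at(c,u,5) for u in p]; print("orange",p,w,np.linalg.norm(w[0]-w[1]))
print("A",lid(c,(460,20),76))
c=load("w2"); b=c["frame"]; print("B raw", lid(c,(397,247),76,60))
f=b.astype(int); red=((f[...,2]>110)&(f[...,1]<80)&(f[...,0]<80)).astype(np.uint8); red[:,:350]=0
q=max(cv2.findContours(red,cv2.RETR_EXTERNAL,cv2.CHAIN_APPROX_NONE)[0],key=cv2.contourArea); print("B",cv2.boundingRect(q))
```

```text
circle ((281.3232727050781, 106.36715698242188), (67.09050750732422, 68.9306411743164), 177.64605712890625) 120 [631.96959261 118.12229079  44.        ]
world circle [632.75515438 118.1186083 ] 39.274757565680986
orange [array([74.14861076, 65.399825  ]), array([126.16913463, 164.95666723])] [array([ 577.23710975, -147.81060365,    5.        ]), array([706.55593431, -91.93353696,   5.        ])] 140.8744297912581
A (array([461.2,  19.1]), array([32.7, 36.3]), array([540. , 307.1]))
B raw None
B (380, 232, 34, 32)
```

Request:
{"api": "jog_arm", "payload": {"targets": [{"turn": [0,0,0],"slide": [-30,-50,-10],"claw": 100},{"turn": [0,0,0],"slide": [-30,-50,-10],"claw": 100},{"turn": [0,0,0],"slide": [-30,-50,-10],"claw": 100},{"turn": [0,0,0],"slide": [-20,-50,-10],"claw": 100},{"turn": [0,0,0],"slide": [0,-50,-10],"claw": 100}]}}

```text
t: 4.35
eef_pos: [604.8, -131.6, 249.5]
tcp_rot: [-3.141, 0.001, -3.141]
ft_force: [1.0, -1.2, 1.2]
opening: 1.003
grip_force: 0.0
```

Request:
{"api": "jog_arm", "payload": {"targets": [{"turn": [0,0,0],"slide": [0,-55,0],"claw": 100},{"turn": [0,0,0],"slide": [0,-55,0],"claw": 100},{"turn": [0,0,0],"slide": [0,-50,0],"claw": 100},{"turn": [0,0,0],"slide": [0,0,0],"claw": 100},{"turn": [0,0,0],"slide": [0,0,0],"claw": 100}]}}

```text
t: 4.97
eef_pos: [605.9, -290.0, 248.8]
tcp_rot: [3.141, 0.0, 3.141]
ft_force: [-0.2, -0.3, -0.2]
opening: 1.002
grip_force: 0.0
```

```bash
python3 look.py w4 rest_free dish_mid brush_mid
```

```text
rest_free [(array([198., 126.]), 0.61, array([ 543., -381.]))]
dish_mid [(array([360.,   8.]), 0.8, array([ 419., -207.])), (array([347.,  95.]), 0.77, array([ 510., -217.]))]
brush_mid [(array([423., 230.]), 0.57, array([ 671., -112.]))]
5.175 [ 606.3 -289.3  249. ] [-3.142  0.    -3.14 ] [-0.2  0.1 -0.4] view: [array([ 396., -616.]), array([396.,  27.]), array([1013.,  176.]), array([1017., -770.])]
```

View pics/w4.png

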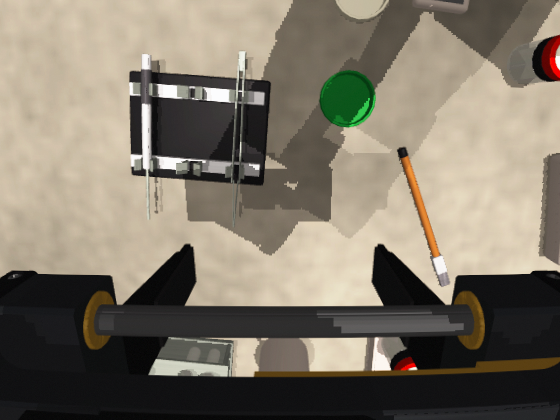

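w4 shows the rest with corners at about (132,72), (271,81), (264,184) and (131,175), and its free clips at (193,93) and (190,166). The green dish is at (347,98), and the brush runs from (403,150) to (437,262). Next I go to the white dish.

Request:
{"api": "jog_arm", "payload": {"targets": [{"turn": [0,0,0],"slide": [-40,27,0],"claw": 100},{"turn": [0,0,0],"slide": [-40,27,0],"claw": 100},{"turn": [0,0,0],"slide": [-36,28,-30],"claw": 100},{"turn": [0,0,0],"slide": [0,0,-30],"claw": 100},{"turn": [0,0,0],"slide": [0,0,0],"claw": 100}]}}

```text
t: 5.8
eef_pos: [489.6, -207.4, 187.9]
tcp_rot: [3.14, -0.002, -3.141]
ft_force: [1.0, -0.1, 0.9]
opening: 1.0
grip_force: 0.0
```

Request:
{"api": "jog_arm", "payload": {"targets": [{"turn": [0,0,0],"slide": [0,0,0],"claw": 100}]}}

```text
t: 5.92
eef_pos: [490.9, -208.6, 189.7]
tcp_rot: [-3.141, 0.001, -3.141]
ft_force: [0.1, -0.9, -0.9]
opening: 0.999
grip_force: 0.0
```

```bash
python3 look.py w5 dish_mid
python3 - <<'E'
from h import *
c=load("w5");f=c["frame"];hsv=cv2.cvtColor(f,cv2.COLOR_BGR2HSV)
g=proj(c,(404,-206,16));print(g)
m=((hsv[...,2]>150)&(hsv[...,1]<45)).astype(np.uint8)
l,lab,st,ce=cv2.connectedComponentsWithStats(m)
print([(s,np.round(x)) for s,x in zip(st,ce) if s[4]>400])
E
```

```text
dish_mid [(array([283.,  98.]), 0.84, array([ 401., -209.])), (array([272., 209.]), 0.59, array([ 512., -220.]))]
6.025 [ 490.8 -208.7  189.7] [-3.141e+00  1.000e-03 -3.141e+00] [-0.3  0.4 -0.1] view: [array([ 300., -489.]), array([299.,  63.]), array([830., 192.]), array([ 834., -621.])]
[285.88188428 101.49936634]
[(array([     0,      0,    560,    420, 210881], dtype=int32), array([283., 211.])), (array([   0,    1,   73,   73, 1823], dtype=int32), array([21., 35.])), (array([352,  55,  39,  42, 498], dtype=int32), array([365.,  70.])), (array([372,  60,  42,  60, 716], dtype=int32), array([400.,  93.])), (array([ 258,   70,   54,   57, 2239], dtype=int32), array([284.,  98.])), (array([ 496,  163,   37,   39, 1091], dtype=int32), array([514., 182.])), (array([  68,  172,   91,  114, 1716], dtype=int32), array([123., 226.])), (array([ 43, 224,  25,  51, 533], dtype=int32), array([ 59., 252.])), (array([410, 245,  43,  59, 913], dtype=int32), array([433., 273.])), (array([ 218,  337,  196,   39, 4706], dtype=int32), array([312., 356.]))]
```

View pics/w5.png

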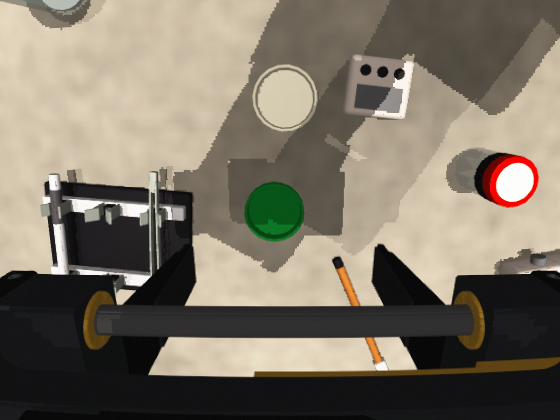

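The white dish rim is centred at (284.5,98), which gives (401,-207). The timer's left edge is at column 346, so I use a partial opening. I descend and grip the dish.

Request:
{"api": "jog_arm", "payload": {"targets": [{"turn": [0,0,0],"slide": [-30,0.5,-40],"claw": 78},{"turn": [0,0,0],"slide": [-30,0.5,-40],"claw": 78},{"turn": [0,0,0],"slide": [-29,0.5,-40],"claw": 78},{"turn": [0,0,0],"slide": [0,0,-36],"claw": 78},{"turn": [0,0,0],"slide": [0,0,0],"claw": 78}]}}

```text
t: 6.65
eef_pos: [400.8, -206.9, 31.7]
tcp_rot: [3.14, -0.002, 3.141]
ft_force: [0.0, 0.0, 0.9]
opening: 0.781
grip_force: 0.0
```

Request:
{"api": "jog_arm", "payload": {"targets": [{"turn": [0,0,0],"slide": [0,0,-15],"claw": 78},{"turn": [0,0,0],"slide": [0,0,-13],"claw": 78},{"turn": [0,0,0],"slide": [0,0,0],"claw": 78},{"turn": [0,0,0],"slide": [0,0,0],"claw": 55},{"turn": [0,0,0],"slide": [0,0,0],"claw": 50}]}}

```text
t: 7.28
eef_pos: [401.4, -207.1, 5.2]
tcp_rot: [-3.141, 0.001, -3.141]
ft_force: [0.7, 0.8, 3.7]
opening: 0.65
grip_force: 30.0
```

Request:
{"api": "jog_arm", "payload": {"targets": [{"turn": [0,0,0],"slide": [0,0,0],"claw": 50},{"turn": [0,0,0],"slide": [0,0,0],"claw": 50}]}}

```text
t: 7.52
eef_pos: [401.4, -207.1, 5.2]
tcp_rot: [-3.141, 0.001, -3.141]
ft_force: [-0.6, 0.7, 7.1]
opening: 0.644
grip_force: 30.0
```

Request:
{"api": "jog_arm", "payload": {"targets": [{"turn": [0,0,0],"slide": [0,0,10],"claw": 50},{"turn": [0,0,0],"slide": [0,0,30],"claw": 50},{"turn": [0,0,0],"slide": [0,0,50],"claw": 50},{"turn": [0,0,0],"slide": [0,0,50],"claw": 50},{"turn": [0,0,0],"slide": [0,0,0],"claw": 50}]}}

```text
t: 8.15
eef_pos: [402.0, -207.6, 148.1]
tcp_rot: [-3.138, 0.005, -3.141]
ft_force: [-0.6, -0.1, -1.0]
opening: 0.649
grip_force: 30.0
```

```bash
python3 look.py w6 dish_mid
```

```text
dish_mid []
8.25 [ 400.8 -206.8  144.9] [-3.141e+00  1.000e-03 -3.142e+00] [-0.  -0.2 -1.5] view: [array([ 224., -456.]), array([225.,  31.]), array([693., 146.]), array([ 700., -576.])]
```

View pics/w6.png

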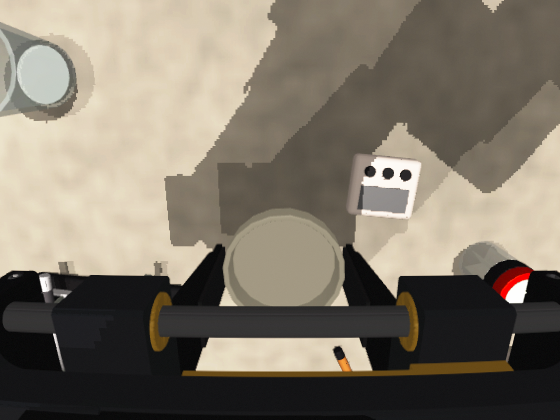

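w6 shows the dish held, its rim spanning columns 223–346 with the top edge at row 209. I compute the dish's x offset in the grip.

Run:
```python
from h import *
c=load("w6")
a=np.linspace(0,2*np.pi,200)
for x in (397,399,401,403,405):
    p=np.array([proj(c,(x+31*np.cos(t),-207+31*np.sin(t),155.7)) for t in a]); print(x,p.min(0),p.max(0))
f=c["frame"]; print(f[195:225,284].mean(1)); print(f[240,215:240].mean(1))
```

```text
397 [222.24333165 202.89818518] [344.38816168 314.8063602 ]
399 [222.44583602 206.89771659] [344.17303264 318.01674712]
401 [222.64793421 210.87060322] [343.95840305 321.2034171 ]
403 [222.84961273 214.81688445] [343.74428602 324.36649927]
405 [223.05085861 218.73660521] [343.53069411 327.50612374]
[ 88.33333333  89.          87.66666667  88.33333333  87.66666667
  88.33333333  89.          90.33333333  88.          88.
  86.33333333  86.          90.66666667 105.         117.66666667
 119.33333333 118.66666667 119.         119.66666667 120.33333333
 135.33333333 155.         153.         149.         146.
 146.66666667 147.66666667 148.         148.66666667 148.66666667]
[122.33333333 121.66666667 120.33333333 119.33333333 119.33333333
 117.66666667 117.66666667 117.         117.         117.33333333
 117.33333333 116.33333333 114.33333333 114.66666667 114.66666667
 114.         112.66666667 114.66666667 136.33333333 147.66666667
 148.66666667 148.33333333 146.33333333 146.33333333 139.33333333]
```

Request:
{"api": "jog_arm", "payload": {"targets": [{"turn": [0,0,0],"slide": [20,30,0],"claw": 50},{"turn": [0,0,0],"slide": [31,43,0],"claw": 50},{"turn": [0,0,0],"slide": [31,43,0],"claw": 50},{"turn": [0,0,0],"slide": [31,43,0],"claw": 50},{"turn": [0,0,0],"slide": [31,43,0],"claw": 50}]}}

```text
t: 8.88
eef_pos: [545.2, -3.3, 142.8]
tcp_rot: [3.141, -0.003, -3.142]
ft_force: [0.5, -0.6, -0.6]
opening: 0.652
grip_force: 30.0
```

Request:
{"api": "jog_arm", "payload": {"targets": [{"turn": [0,0,0],"slide": [31,43,0],"claw": 50},{"turn": [0,0,0],"slide": [31,43,0],"claw": 50},{"turn": [0,0,0],"slide": [25.6,37.1,-30],"claw": 50},{"turn": [0,0,0],"slide": [0,0,-30],"claw": 50},{"turn": [0,0,0],"slide": [0,0,0],"claw": 50}]}}

```text
t: 9.5
eef_pos: [630.7, 118.3, 80.7]
tcp_rot: [-3.141, -0.007, -3.141]
ft_force: [-1.0, 0.1, -0.9]
opening: 0.648
grip_force: 30.0
```

Request:
{"api": "jog_arm", "payload": {"targets": [{"turn": [0,0,0],"slide": [0,0,-20],"claw": 50},{"turn": [0,0,0],"slide": [0,0,-10],"claw": 50},{"turn": [0,0,0],"slide": [0,0,0],"claw": 50},{"turn": [0,0,0],"slide": [0,0,0],"claw": 50}]}}

```text
t: 10.0
eef_pos: [633.0, 118.0, 55.5]
tcp_rot: [3.141, 0.001, 3.141]
ft_force: [-0.7, -0.4, -0.6]
opening: 0.649
grip_force: 30.0
```

Request:
{"api": "jog_arm", "payload": {"targets": [{"turn": [0,0,0],"slide": [0,0,-2],"claw": 50},{"turn": [0,0,0],"slide": [0,0,-2],"claw": 50},{"turn": [0,0,0],"slide": [0,0,-1],"claw": 50},{"turn": [0,0,0],"slide": [0,0,0],"claw": 50}]}}

```text
t: 10.5
eef_pos: [632.7, 118.1, 49.6]
tcp_rot: [3.142, -0.0, -3.142]
ft_force: [-0.6, 0.5, -0.4]
opening: 0.642
grip_force: 30.0
```

Request:
{"api": "jog_arm", "payload": {"targets": [{"turn": [0,0,0],"slide": [0,0,-1],"claw": 50},{"turn": [0,0,0],"slide": [0,0,0],"claw": 50}]}}

```text
t: 10.75
eef_pos: [632.8, 118.2, 49.3]
tcp_rot: [3.141, 0.0, -3.141]
ft_force: [-1.7, 0.1, 5.1]
opening: 0.647
grip_force: 30.0
```

Request:
{"api": "jog_arm", "payload": {"targets": [{"turn": [0,0,0],"slide": [0,0,0],"claw": 72},{"turn": [0,0,0],"slide": [0,0,0],"claw": 78},{"turn": [0,0,0],"slide": [0,0,10],"claw": 85},{"turn": [0,0,0],"slide": [0,0,40],"claw": 85},{"turn": [0,0,0],"slide": [20,0,50],"claw": 85}]}}

```text
t: 11.38
eef_pos: [651.8, 118.2, 149.7]
tcp_rot: [-3.142, -0.002, -3.141]
ft_force: [0.8, 0.8, 0.2]
opening: 0.852
grip_force: 0.0
```

Request:
{"api": "jog_arm", "payload": {"targets": [{"turn": [0,0,0],"slide": [40,0,50],"claw": 100},{"turn": [0,0,0],"slide": [0,0,0],"claw": 100},{"turn": [0,0,0],"slide": [0,0,0],"claw": 100}]}}

```text
t: 11.75
eef_pos: [691.0, 118.1, 197.1]
tcp_rot: [3.142, -0.001, -3.142]
ft_force: [0.1, -0.1, -0.9]
opening: 0.998
grip_force: 0.0
```

```bash
python3 look.py w7 dish_mid; python3 -c "
import cv2;f=cv2.imread('pics/w7.png');cv2.imwrite('pics/w7c.png',cv2.resize(f[30:270,140:460],(800,600),interpolation=cv2.INTER_CUBIC))"
```

```text
dish_mid []
11.85 [690.7 118.1 196.3] [-3.142e+00 -2.000e-03 -3.141e+00] [-0.  -0.2 -0.2] view: [array([ 497., -168.]), array([497., 396.]), array([1038.,  526.]), array([1041., -302.])]
```

View pics/w7c.png

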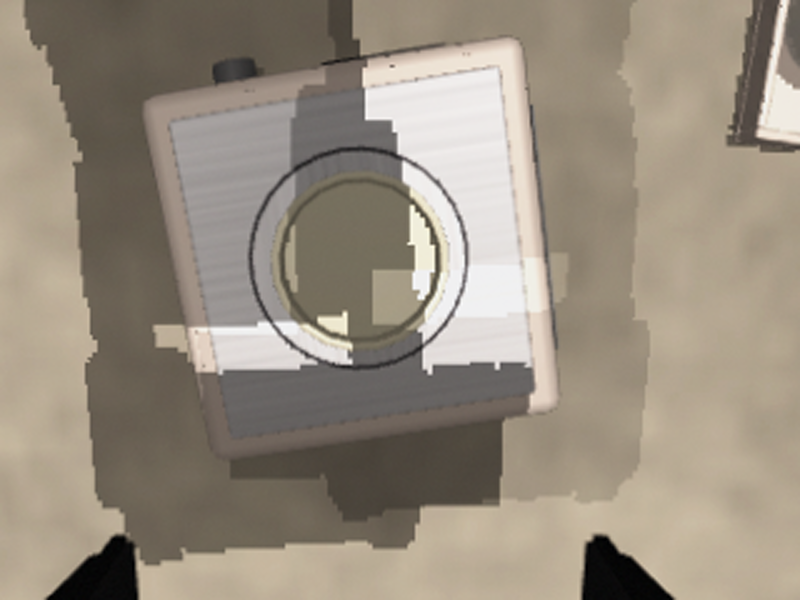

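The crop shows the dish inside the engraved circle and nearly concentric with it: circle centre about (358.5,257), dish inner rim about (361,261) in crop pixels.

Run:
```python
from h import *
c=load("w7"); u=lambda x,y:(140+x/2.5,30+y/2.5)
# mean of projected extents vs seen extents
a=np.linspace(0,2*np.pi,180)
def ext(x,y,r,z):
    p=np.array([proj(c,(x+r*np.cos(t),y+r*np.sin(t),z)) for t in a]); return np.round(np.r_[p.min(0),p.max(0)]*2.5-np.tile([350,75],2),1)
print(at(c,u(358.5,257),44)); print("circle seen 249 147 468 369", ext(632.7,118.1,40,44)); print("dish rim in seen 284 180 438 342",ext(632.7,118.1,28,60),"out seen 273 171 446 -",ext(632.7,118.1,31,60))
```

```text
[631.73231022 118.54735006  44.        ]
circle seen 249 147 468 369 [247.3 144.9 467.2 368.1]
dish rim in seen 284 180 438 342 [276.3 178.9 438.1 343. ] out seen 273 171 446 - [267.6 169.7 446.7 351.4]
```

Request:
{"api": "jog_arm", "payload": {"targets": [{"turn": [0,0,0],"slide": [-30,10,0],"claw": 70},{"turn": [0,0,0],"slide": [-50,16,0],"claw": 60},{"turn": [0,0,0],"slide": [-50,16,0],"claw": 60},{"turn": [0,0,0],"slide": [-50,16,0],"claw": 60},{"turn": [0,0,0],"slide": [-50,16,0],"claw": 60}]}}

```text
t: 12.48
eef_pos: [459.2, 192.3, 196.8]
tcp_rot: [-3.141, -0.002, 3.142]
ft_force: [0.2, 0.7, 1.4]
opening: 0.608
grip_force: 0.0
```

Request:
{"api": "jog_arm", "payload": {"targets": [{"turn": [0,0,0],"slide": [-20,7,-10],"claw": 60},{"turn": [0,0,0],"slide": [0,0,0],"claw": 60},{"turn": [0,0,0],"slide": [0,0,0],"claw": 60}]}}

```text
t: 12.85
eef_pos: [442.4, 199.0, 187.4]
tcp_rot: [3.142, 0.0, -3.142]
ft_force: [0.1, 0.3, -0.6]
opening: 0.598
grip_force: 0.0
```

```bash
python3 look.py w8 vial_mid reagent_mid
python3 - <<'E'
from h import *
c=load("w8"); print(lid(c,proj(c,(389,215,54)),54), lid(c,proj(c,(470,-5,72)),72))
E
```

```text
vial_mid [(array([300., 140.]), 0.88, array([391., 215.]))]
reagent_mid [(array([193., 160.]), 0.94, array([408., 115.]))]
13.0 [442.5 198.9 187.4] [3.142 0.    3.141] [ 0.3  0.3 -0.5] view: [array([251., -80.]), array([251., 469.]), array([778., 597.]), array([ 782., -211.])]
(array([301.6, 140.8]), array([27.1, 28.1]), array([388.7, 215.1])) (array([ 52.9, 235.5]), array([33.7, 41.1]), array([469.6,  -8.3]))
```

Request:
{"api": "jog_arm", "payload": {"targets": [{"turn": [0,0,0],"slide": [-27,8,-20],"claw": 60},{"turn": [0,0,0],"slide": [-26.8,8.1,-30],"claw": 60},{"turn": [0,0,0],"slide": [0,0,-40],"claw": 60},{"turn": [0,0,0],"slide": [0,0,-40],"claw": 60},{"turn": [0,0,0],"slide": [0,0,-23],"claw": 60}]}}

```text
t: 13.62
eef_pos: [388.0, 214.9, 32.7]
tcp_rot: [-3.141, -0.001, 3.141]
ft_force: [-0.1, 0.0, 0.7]
opening: 0.6
grip_force: 0.0
```

Request:
{"api": "jog_arm", "payload": {"targets": [{"turn": [0,0,0],"slide": [0,0,-10],"claw": 60},{"turn": [0,0,0],"slide": [0,0,0],"claw": 60},{"turn": [0,0,0],"slide": [0,0,0],"claw": 20},{"turn": [0,0,0],"slide": [0,0,0],"claw": 15},{"turn": [0,0,0],"slide": [0,0,0],"claw": 15}]}}

```text
t: 14.25
eef_pos: [388.2, 215.4, 25.0]
tcp_rot: [3.141, 0.001, -3.141]
ft_force: [-0.9, 0.1, -0.3]
opening: 0.339
grip_force: 0.0
```

Request:
{"api": "jog_arm", "payload": {"targets": [{"turn": [0,0,0],"slide": [0,0,0],"claw": 15},{"turn": [0,0,0],"slide": [0,0,0],"claw": 15}]}}

```text
t: 14.5
eef_pos: [388.1, 215.3, 24.9]
tcp_rot: [3.141, 0.001, -3.142]
ft_force: [-0.6, -0.7, 6.5]
opening: 0.309
grip_force: 30.0
```

Request:
{"api": "jog_arm", "payload": {"targets": [{"turn": [0,0,0],"slide": [0,0,10],"claw": 15},{"turn": [0,0,0],"slide": [0,0,40],"claw": 15},{"turn": [0,0,0],"slide": [0,0,40],"claw": 15},{"turn": [0,0,0],"slide": [0,0,40],"claw": 15},{"turn": [0,0,0],"slide": [0,0,0],"claw": 15}]}}

```text
t: 15.12
eef_pos: [388.8, 215.6, 157.2]
tcp_rot: [3.14, 0.005, -3.141]
ft_force: [0.7, 0.0, -2.2]
opening: 0.313
grip_force: 30.0
```

Request:
{"api": "jog_arm", "payload": {"targets": [{"turn": [0,0,0],"slide": [0,0,0],"claw": 15}]}}

```text
t: 15.25
eef_pos: [387.5, 215.1, 154.2]
tcp_rot: [-3.142, -0.0, 3.142]
ft_force: [-0.1, -0.4, 0.0]
opening: 0.31
grip_force: 30.0
```

```bash
python3 look.py w9
python3 - <<'E'
from h import *
c=load("w9"); s=state()["eef_pos"]; z=s[2]-24.9+54; print(lid(c,proj(c,(s[0],s[1],z)),z,60))
E
```

```text
15.3 [387.4 215.  153.8] [-3.141e+00 -1.000e-03  3.142e+00] [-0.8  0.2 -1.6] view: [array([207., -38.]), array([207., 460.]), array([685., 576.]), array([ 688., -156.])]
None
```

View pics/w9.png

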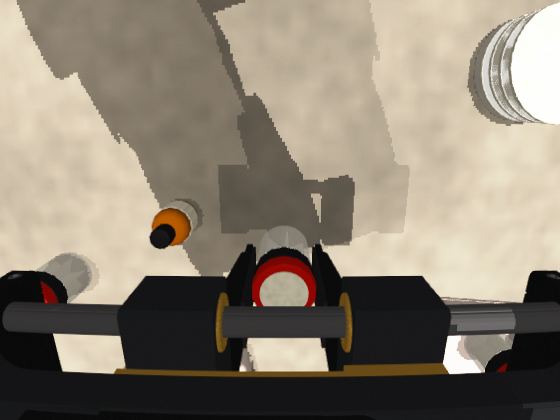

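Request:
{"api": "jog_arm", "payload": {"targets": [{"turn": [0,0,0],"slide": [30,-12,0],"claw": 15},{"turn": [0,0,0],"slide": [45,-18,0],"claw": 15},{"turn": [0,0,0],"slide": [45,-18,0],"claw": 15},{"turn": [0,0,0],"slide": [45,-18,0],"claw": 15},{"turn": [0,0,0],"slide": [45,-18,0],"claw": 15}]}}

```text
t: 15.92
eef_pos: [598.8, 130.4, 152.6]
tcp_rot: [-3.141, -0.003, 3.141]
ft_force: [-0.5, 0.3, -0.5]
opening: 0.31
grip_force: 30.0
```

Request:
{"api": "jog_arm", "payload": {"targets": [{"turn": [0,0,0],"slide": [34.9,-12.4,0],"claw": 15},{"turn": [0,0,0],"slide": [0,0,-20],"claw": 15},{"turn": [0,0,0],"slide": [0,0,-20],"claw": 15},{"turn": [0,0,0],"slide": [0,0,0],"claw": 15},{"turn": [0,0,0],"slide": [0,0,0],"claw": 15}]}}

```text
t: 16.55
eef_pos: [632.8, 118.9, 114.3]
tcp_rot: [3.142, -0.001, -3.141]
ft_force: [-0.7, -0.1, 0.1]
opening: 0.312
grip_force: 30.0
```

Need to reach z ≈ 72, so down 42 mm, slowing at the end.

Request:
{"api": "jog_arm", "payload": {"targets": [{"turn": [0,0,0],"slide": [0,0,-20],"claw": 15},{"turn": [0,0,0],"slide": [0,0,-13],"claw": 15},{"turn": [0,0,0],"slide": [0,0,-4],"claw": 15},{"turn": [0,0,0],"slide": [0,0,-2],"claw": 15},{"turn": [0,0,0],"slide": [0,0,0],"claw": 15}]}}

```text
t: 17.18
eef_pos: [633.0, 118.9, 75.8]
tcp_rot: [3.141, 0.0, -3.142]
ft_force: [0.5, -0.3, -0.7]
opening: 0.31
grip_force: 30.0
```

Request:
{"api": "jog_arm", "payload": {"targets": [{"turn": [0,0,0],"slide": [0,0,-1],"claw": 15},{"turn": [0,0,0],"slide": [0,0,-1],"claw": 15},{"turn": [0,0,0],"slide": [0,0,0],"claw": 15}]}}

```text
t: 17.55
eef_pos: [632.8, 118.8, 73.5]
tcp_rot: [3.141, 0.0, 3.142]
ft_force: [0.1, -0.2, -0.4]
opening: 0.31
grip_force: 30.0
```

Request:
{"api": "jog_arm", "payload": {"targets": [{"turn": [0,0,0],"slide": [0,0,-1],"claw": 15},{"turn": [0,0,0],"slide": [0,0,0],"claw": 15}]}}

```text
t: 17.8
eef_pos: [632.8, 118.9, 72.4]
tcp_rot: [3.141, -0.0, -3.142]
ft_force: [1.3, 0.6, -1.2]
opening: 0.31
grip_force: 30.0
```

Request:
{"api": "jog_arm", "payload": {"targets": [{"turn": [0,0,0],"slide": [0,0,-0.5],"claw": 15},{"turn": [0,0,0],"slide": [0,0,0],"claw": 15}]}}

```text
t: 18.05
eef_pos: [632.8, 118.8, 72.0]
tcp_rot: [3.141, 0.0, -3.142]
ft_force: [-0.2, 0.4, -0.5]
opening: 0.31
grip_force: 30.0
```

Request:
{"api": "jog_arm", "payload": {"targets": [{"turn": [0,0,0],"slide": [0,0,-0.5],"claw": 15},{"turn": [0,0,0],"slide": [0,0,0],"claw": 15}]}}

```text
t: 18.3
eef_pos: [632.9, 118.8, 71.9]
tcp_rot: [3.141, 0.0, -3.142]
ft_force: [-1.8, 1.0, 5.2]
opening: 0.311
grip_force: 30.0
```

Request:
{"api": "jog_arm", "payload": {"targets": [{"turn": [0,0,0],"slide": [0,0,-0.5],"claw": 15},{"turn": [0,0,0],"slide": [0,0,0],"claw": 15}]}}

```text
t: 18.55
eef_pos: [633.0, 118.9, 71.9]
tcp_rot: [3.141, 0.001, -3.142]
ft_force: [-2.7, -0.4, 9.7]
opening: 0.31
grip_force: 30.0
```

Request:
{"api": "jog_arm", "payload": {"targets": [{"turn": [0,0,0],"slide": [0,0,0.7],"claw": 36},{"turn": [0,0,0],"slide": [0,0,0],"claw": 60},{"turn": [0,0,0],"slide": [0,0,0],"claw": 60},{"turn": [0,0,0],"slide": [0,0,10],"claw": 60},{"turn": [0,0,0],"slide": [0,0,40],"claw": 65}]}}

```text
t: 19.18
eef_pos: [631.9, 118.7, 120.8]
tcp_rot: [-3.141, -0.004, 3.142]
ft_force: [0.0, -0.2, 1.0]
opening: 0.634
grip_force: 0.0
```

Request:
{"api": "jog_arm", "payload": {"targets": [{"turn": [0,0,0],"slide": [30,0,50],"claw": 80},{"turn": [0,0,0],"slide": [40,0,30],"claw": 80},{"turn": [0,0,0],"slide": [0,0,0],"claw": 80},{"turn": [0,0,0],"slide": [0,0,0],"claw": 80}]}}

```text
t: 19.68
eef_pos: [702.0, 118.9, 201.1]
tcp_rot: [3.142, -0.001, -3.142]
ft_force: [-1.0, 0.1, -0.2]
opening: 0.803
grip_force: 0.0
```

```bash
python3 look.py w10
python3 - <<'E'
from h import *
c=load("w10"); print(lid(c,proj(c,(633,118.6,101)),101,40))
f=c["frame"];cv2.imwrite('pics/w10c.png',cv2.resize(f[0:240,120:440],(800,600),interpolation=cv2.INTER_CUBIC))
def ext(x,y,r,z):
    p=np.array([proj(c,(x+r*np.cos(t),y+r*np.sin(t),z)) for t in np.linspace(0,6.283,180)]); return np.round(np.r_[p.min(0),p.max(0)]*2.5-np.tile([300,0],2),1)
print("circ",ext(632.9,118.5,40,44),"dish out",ext(632.9,118.5,31,60),"lid",ext(632.9,118.5,15,101))
E
```

```text
19.725 [701.7 118.9 200.8] [-3.142e+00 -2.000e-03 -3.141e+00] [ 0.4 -0.2  0.6] view: [array([ 506., -171.]), array([506., 400.]), array([1053.,  531.]), array([1056., -306.])]
None
circ [297.  189.4 516.  413.2] dish out [317.1 212.7 495.5 394.9] lid [356.3 258.9 455.6 360.3]
```

View pics/w10c.png

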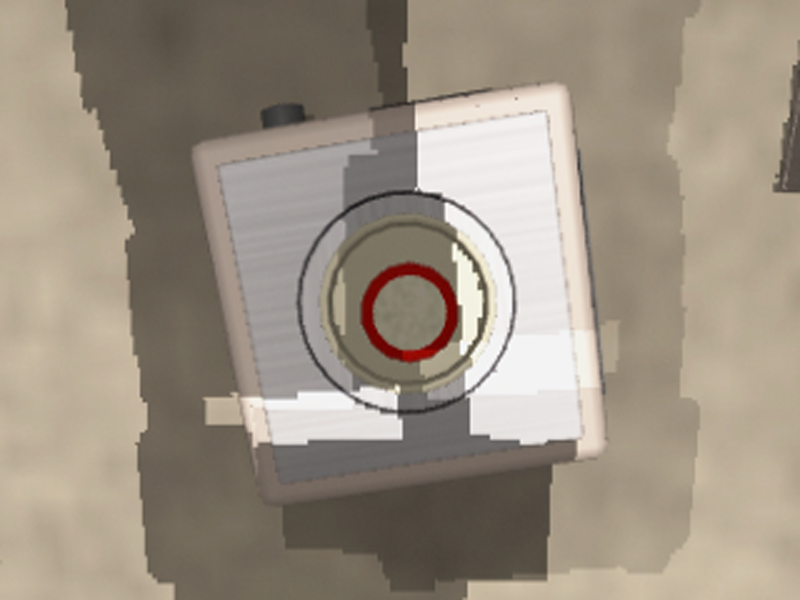

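The vial stands upright in the dish. Its lid centre (409,311) is within about 1 mm of the expected position. Next is the large jar, with the closing line turned to run across the tray.

Request:
{"api": "jog_arm", "payload": {"targets": [{"turn": [0,0,-10.5],"slide": [-25,-14,0],"claw": 90},{"turn": [0,0,-10.5],"slide": [-26,-14,0],"claw": 90},{"turn": [0,0,-10.5],"slide": [-26,-14,0],"claw": 90},{"turn": [0,0,-10.5],"slide": [-26,-14,0],"claw": 90},{"turn": [0,0,-10.5],"slide": [-26,-14,0],"claw": 90}]}}

```text
t: 20.35
eef_pos: [571.8, 48.6, 201.0]
tcp_rot: [-3.14, -0.001, 2.22]
ft_force: [0.7, 1.4, -0.2]
opening: 0.901
grip_force: 0.0
```

Request:
{"api": "jog_arm", "payload": {"targets": [{"turn": [0,0,-10.5],"slide": [-26,-14,0],"claw": 90},{"turn": [0,0,-10.5],"slide": [-26,-14,0],"claw": 90},{"turn": [0,0,-10.5],"slide": [-26,-14,0],"claw": 90},{"turn": [0,0,-10.5],"slide": [-25,-40,0],"claw": 90},{"turn": [0,0,-0.7],"slide": [0,-36,0],"claw": 90}]}}

```text
t: 20.98
eef_pos: [468.3, -69.4, 201.4]
tcp_rot: [-3.14, -0.0, 1.478]
ft_force: [0.2, -0.3, 0.3]
opening: 0.898
grip_force: 0.0
```

Request:
{"api": "jog_arm", "payload": {"targets": [{"turn": [0,0,0],"slide": [0,0,0],"claw": 90},{"turn": [0,0,0],"slide": [0,0,0],"claw": 90}]}}

```text
t: 21.22
eef_pos: [470.2, -68.7, 201.3]
tcp_rot: [-3.141, -0.0, 1.48]
ft_force: [-0.9, 0.5, 0.4]
opening: 0.896
grip_force: 0.0
```

```bash
python3 look.py w11 jar_mid
python3 - <<'E'
from h import *
c=load("w11"); print(lid(c,proj(c,(470,-8,72)),72,40))
E
```

```text
jar_mid [(array([274., 135.]), 0.94, array([466., -11.]))]
21.325 [470.5 -68.3 201.4] [-3.141 -0.     1.481] [ 0.5 -1.3 -0.5] view: [array([198., 153.]), array([766., 101.]), array([ 848., -456.]), array([  12., -384.])]
(array([276.5, 133.5]), array([42.1, 43. ]), array([469.3,  -8. ]))
```

Request:
{"api": "jog_arm", "payload": {"targets": [{"turn": [0,0,0],"slide": [-1,35,-20],"claw": 90},{"turn": [0,0,0],"slide": [0,25.1,-30],"claw": 90},{"turn": [0,0,0],"slide": [0,0,-45],"claw": 90},{"turn": [0,0,0],"slide": [0,0,-45],"claw": 85},{"turn": [0,0,0],"slide": [0,0,-30],"claw": 80}]}}

```text
t: 21.95
eef_pos: [469.2, -8.0, 29.9]
tcp_rot: [-3.14, -0.0, 1.482]
ft_force: [0.8, 0.1, -0.2]
opening: 0.813
grip_force: 0.0
```

Request:
{"api": "jog_arm", "payload": {"targets": [{"turn": [0,0,0],"slide": [0,0,0],"claw": 60},{"turn": [0,0,0],"slide": [0,0,0],"claw": 35},{"turn": [0,0,0],"slide": [0,0,0],"claw": 30},{"turn": [0,0,0],"slide": [0,0,0],"claw": 30},{"turn": [0,0,0],"slide": [0,0,0],"claw": 30}]}}

```text
t: 22.58
eef_pos: [470.3, -9.0, 32.8]
tcp_rot: [3.14, 0.0, 1.48]
ft_force: [-0.7, 1.0, 9.2]
opening: 0.479
grip_force: 30.0
```

Request:
{"api": "jog_arm", "payload": {"targets": [{"turn": [0,0,0],"slide": [0,0,0],"claw": 30}]}}

```text
t: 22.7
eef_pos: [470.3, -9.1, 32.8]
tcp_rot: [3.14, 0.0, 1.48]
ft_force: [-0.9, 0.9, 7.9]
opening: 0.477
grip_force: 30.0
```

Request:
{"api": "jog_arm", "payload": {"targets": [{"turn": [0,0,0],"slide": [0,0,10],"claw": 30},{"turn": [0,0,0],"slide": [0,0,40],"claw": 30},{"turn": [0,0,0],"slide": [0,0,55],"claw": 30},{"turn": [0,0,0],"slide": [0,20,50],"claw": 30},{"turn": [0,0,0],"slide": [15,40,12],"claw": 30}]}}

```text
t: 23.32
eef_pos: [485.4, 50.9, 202.8]
tcp_rot: [3.136, -0.0, 1.478]
ft_force: [0.9, 0.1, -2.1]
opening: 0.478
grip_force: 30.0
```

Request:
{"api": "jog_arm", "payload": {"targets": [{"turn": [0,0,0],"slide": [15,50,0],"claw": 30},{"turn": [0,0,0],"slide": [15,50,0],"claw": 30},{"turn": [0,0,0],"slide": [15,50,0],"claw": 30},{"turn": [0,0,0],"slide": [15,30,0],"claw": 30},{"turn": [0,0,0],"slide": [0,0,0],"claw": 30}]}}

```text
t: 23.95
eef_pos: [544.9, 232.6, 199.0]
tcp_rot: [3.141, -0.0, 1.482]
ft_force: [-0.4, 0.1, -1.7]
opening: 0.481
grip_force: 30.0
```

Request:
{"api": "jog_arm", "payload": {"targets": [{"turn": [0,0,0],"slide": [0,0,0],"claw": 30},{"turn": [0,0,0],"slide": [0,0,0],"claw": 30}]}}

```text
t: 24.2
eef_pos: [544.6, 230.0, 199.1]
tcp_rot: [3.141, 0.0, 1.479]
ft_force: [0.2, -0.3, -1.3]
opening: 0.481
grip_force: 30.0
```

```bash
python3 look.py w12
python3 - <<'E'
from h import *
c=load("w12"); print(lid(c,proj(c,(540,307,76)),76,40),lid(c,proj(c,(552,438,76)),76,40))
E
```

```text
24.25 [544.7 230.1 199. ] [ 3.141 -0.     1.479] [ 0.1  0.1 -0.8] view: [array([275., 450.]), array([839., 398.]), array([ 921., -156.]), array([ 90., -83.])]
(array([270.4, 113.6]), array([43.4, 44.9]), array([540.6, 307.3])) None
```

View pics/w12.png

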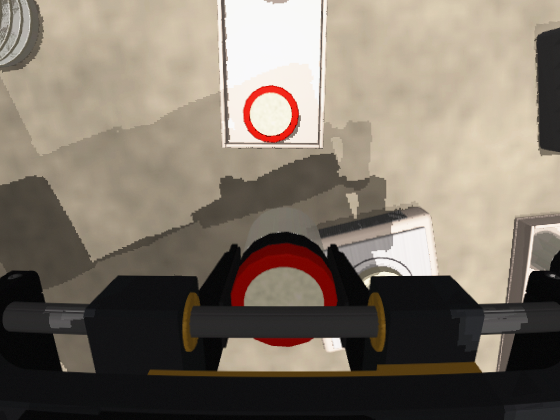

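w12 shows jar A's lid at (270,114), giving (540.6,307.3), and the held jar upright. Jar B is just out of view, so I move on to see it.

Request:
{"api": "jog_arm", "payload": {"targets": [{"turn": [0,0,0],"slide": [2,45,0],"claw": 30},{"turn": [0,0,0],"slide": [0,45,0],"claw": 30},{"turn": [0,0,0],"slide": [0,10,0],"claw": 30},{"turn": [0,0,0],"slide": [0,0,0],"claw": 30},{"turn": [0,0,0],"slide": [0,0,0],"claw": 30}]}}

```text
t: 24.88
eef_pos: [546.9, 329.7, 198.8]
tcp_rot: [-3.142, 0.0, 1.479]
ft_force: [1.0, -0.3, -0.1]
opening: 0.481
grip_force: 30.0
```

```bash
python3 look.py w13
python3 - <<'E'
from h import *
c=load("w13"); print(lid(c,proj(c,(552,438,76)),76,50),proj(c,(552,438,76)))
A=np.array([540.5,307.2]); b=lid(c,proj(c,(552,438,76)),76,50)
if b is not None: print((A+b[2])/2,b[2]-A,np.linalg.norm(b[2]-A),np.degrees(np.arctan2(*(b[2]-A))))
# held jar lid top (visible upper arc of white disc)
s=state()["eef_pos"]; z=s[2]-32.8+72
p=lambda dx,dy:np.round(proj(c,(s[0]+dx,s[1]+dy,z)),1); print("jar top proj near edge if centred",p(0,23),"centre",p(0,0))
f=c["frame"].astype(int); col=f[230:300,284]; print([(230+i,*v) for i,v in enumerate(col.tolist())][::2])
E
```

```text
24.925 [547.  329.7 198.8] [3.142 0.    1.479] [-0.8 -1.  -0.5] view: [array([278., 550.]), array([841., 498.]), array([923., -56.]), array([93., 17.])]
(array([276.9,  72.3]), array([44.8, 47. ]), array([551.3, 438.3])) [277.81027896  72.56889092]
[545.9  372.75] [ 10.8 131.1] 131.54409906947558 4.7093843399814626
jar top proj near edge if centred [278.9 254.8] centre [284.  304.3]
[(230, 116, 128, 136), (232, 25, 27, 29), (234, 9, 10, 9), (236, 10, 10, 9), (238, 8, 7, 7), (240, 11, 11, 10), (242, 11, 10, 20), (244, 3, 4, 95), (246, 4, 6, 96), (248, 2, 5, 96), (250, 2, 4, 96), (252, 2, 7, 98), (254, 4, 8, 119), (256, 3, 7, 125), (258, 0, 4, 121), (260, 0, 3, 121), (262, 0, 4, 121), (264, 0, 5, 122), (266, 29, 37, 121), (268, 119, 139, 145), (270, 124, 144, 151), (272, 127, 145, 152), (274, 130, 148, 155), (276, 128, 147, 155), (278, 127, 147, 154), (280, 125, 146, 153), (282, 122, 143, 150), (284, 121, 141, 147), (286, 121, 141, 146), (288, 120, 140, 146), (290, 122, 143, 148), (292, 123, 145, 150), (294, 123, 144, 149), (296, 123, 143, 151), (298, 122, 141, 148)]
```

Request:
{"api": "jog_arm", "payload": {"targets": [{"turn": [0,0,0],"slide": [-1.1,42.1,0],"claw": 30},{"turn": [0,0,0],"slide": [0,0,0],"claw": 30},{"turn": [0,0,0],"slide": [0,0,-30],"claw": 30},{"turn": [0,0,0],"slide": [0,0,-30],"claw": 30},{"turn": [0,0,0],"slide": [0,0,0],"claw": 30}]}}

```text
t: 25.55
eef_pos: [545.1, 371.4, 137.0]
tcp_rot: [-3.138, 0.002, 1.479]
ft_force: [-0.8, 0.4, 0.3]
opening: 0.478
grip_force: 30.0
```

Request:
{"api": "jog_arm", "payload": {"targets": [{"turn": [0,0,0],"slide": [0,0,0],"claw": 30}]}}

```text
t: 25.68
eef_pos: [546.4, 372.6, 139.9]
tcp_rot: [3.14, -0.001, 1.479]
ft_force: [0.6, -0.1, -0.5]
opening: 0.484
grip_force: 30.0
```

Down from 139.9 to contact at about 36.8, with y −0.7.

Request:
{"api": "jog_arm", "payload": {"targets": [{"turn": [0,0,0],"slide": [-0.4,-0.7,-25],"claw": 30},{"turn": [0,0,0],"slide": [0,0,-30],"claw": 30},{"turn": [0,0,0],"slide": [0,0,-25],"claw": 30},{"turn": [0,0,0],"slide": [0,0,-15],"claw": 30},{"turn": [0,0,0],"slide": [0,0,0],"claw": 30}]}}

```text
t: 26.3
eef_pos: [545.5, 372.3, 43.8]
tcp_rot: [-3.141, 0.0, 1.48]
ft_force: [-0.1, 0.3, -0.6]
opening: 0.48
grip_force: 30.0
```

Request:
{"api": "jog_arm", "payload": {"targets": [{"turn": [0,0,0],"slide": [0,0,-3],"claw": 30},{"turn": [0,0,0],"slide": [0,0,-2],"claw": 30},{"turn": [0,0,0],"slide": [0,0,0],"claw": 30}]}}

```text
t: 26.68
eef_pos: [545.4, 372.4, 39.0]
tcp_rot: [3.141, -0.0, 1.48]
ft_force: [-0.4, 0.3, -0.7]
opening: 0.479
grip_force: 30.0
```

Request:
{"api": "jog_arm", "payload": {"targets": [{"turn": [0,0,0],"slide": [0,0,-1],"claw": 30},{"turn": [0,0,0],"slide": [0,0,-0.7],"claw": 30},{"turn": [0,0,0],"slide": [0,0,0],"claw": 30}]}}

```text
t: 27.05
eef_pos: [545.3, 372.3, 36.9]
tcp_rot: [3.142, 0.0, 1.48]
ft_force: [-0.3, 0.7, -2.3]
opening: 0.479
grip_force: 30.0
```

Request:
{"api": "jog_arm", "payload": {"targets": [{"turn": [0,0,0],"slide": [0,0,-0.7],"claw": 30},{"turn": [0,0,0],"slide": [0,0,0],"claw": 30}]}}

```text
t: 27.3
eef_pos: [545.3, 372.4, 36.8]
tcp_rot: [3.141, -0.0, 1.48]
ft_force: [-2.5, -1.5, 4.9]
opening: 0.479
grip_force: 30.0
```

Request:
{"api": "jog_arm", "payload": {"targets": [{"turn": [0,0,0],"slide": [0,0,0.7],"claw": 53},{"turn": [0,0,0],"slide": [0,0,0],"claw": 70},{"turn": [0,0,0],"slide": [0,0,0],"claw": 75},{"turn": [0,0,0],"slide": [0,0,10],"claw": 75},{"turn": [0,0,0],"slide": [0,0,45],"claw": 75}]}}

```text
t: 27.92
eef_pos: [544.4, 371.8, 90.8]
tcp_rot: [-3.138, 0.003, 1.48]
ft_force: [1.1, -0.3, 1.1]
opening: 0.746
grip_force: 0.0
```

Request:
{"api": "jog_arm", "payload": {"targets": [{"turn": [0,0,0],"slide": [0,-10,50],"claw": 75},{"turn": [0,0,0],"slide": [0,-40,50],"claw": 75},{"turn": [0,0,0],"slide": [0,-40,0],"claw": 75},{"turn": [0,0,0],"slide": [0,0,0],"claw": 75},{"turn": [0,0,0],"slide": [0,0,0],"claw": 75}]}}

```text
t: 28.55
eef_pos: [545.4, 283.7, 191.0]
tcp_rot: [3.141, -0.0, 1.48]
ft_force: [0.6, 0.2, -0.2]
opening: 0.75
grip_force: 0.0
```

```bash
python3 look.py w14
python3 - <<'E'
from h import *
c=load("w14")
for x,y in ((540.6,307.3),(546,372.7),(551.3,438.3)): print(lid(c,proj(c,(x,y,76)),76,30))
E
```

```text
28.6 [545.3 284.  190.7] [-3.142 -0.     1.48 ] [0.6 0.3 0.4] view: [array([282., 501.]), array([834., 450.]), array([914., -92.]), array([101., -20.])]
(array([275.4, 180.2]), array([41.8, 42.3]), array([540.6, 307.4]))
(array([272.9,  97.1]), array([45.3, 46.9]), array([544.9, 373.4]))
None
```

The jar stands at (544.9,373.4), the midpoint is (546,372.8), and jar A is unmoved. Now the brush.

Request:
{"api": "jog_arm", "payload": {"targets": [{"turn": [0,0,-10],"slide": [3,-40,0],"claw": 75},{"turn": [0,0,-10.3],"slide": [3,-54,0],"claw": 60},{"turn": [0,0,-10.3],"slide": [3,-54,0],"claw": 50},{"turn": [0,0,-10.3],"slide": [3,-54,0],"claw": 50},{"turn": [0,0,-10.3],"slide": [3,-54,0],"claw": 50}]}}

```text
t: 29.22
eef_pos: [560.6, 26.6, 190.5]
tcp_rot: [-3.141, 0.0, 0.582]
ft_force: [0.2, 0.5, 0.4]
opening: 0.503
grip_force: 0.0
```

Request:
{"api": "jog_arm", "payload": {"targets": [{"turn": [0,0,-10.2],"slide": [3,-54,0],"claw": 50},{"turn": [0,0,0],"slide": [3,-54,0],"claw": 50},{"turn": [0,0,0],"slide": [3,-54,0],"claw": 50},{"turn": [0,0,0],"slide": [0,-20,0],"claw": 50},{"turn": [0,0,0],"slide": [0,0,0],"claw": 50}]}}

```text
t: 29.85
eef_pos: [569.5, -154.8, 190.2]
tcp_rot: [-3.141, 0.001, 0.407]
ft_force: [0.9, 0.5, -0.0]
opening: 0.495
grip_force: 0.0
```

Request:
{"api": "jog_arm", "payload": {"targets": [{"turn": [0,0,0],"slide": [0,0,0],"claw": 50}]}}

```text
t: 29.98
eef_pos: [569.4, -153.1, 190.6]
tcp_rot: [-3.141, 0.0, 0.41]
ft_force: [-0.7, -0.0, 0.6]
opening: 0.503
grip_force: 0.0
```

```bash
python3 look.py w15 brush_mid
```

```text
brush_mid []
30.075 [ 569.5 -153.1  190.8] [-3.141  0.     0.41 ] [ 0.  -1.1 -0.8] view: [array([633., 182.]), array([ 853., -326.]), array([ 417., -656.]), array([89., 90.])]
```

View pics/w15.png

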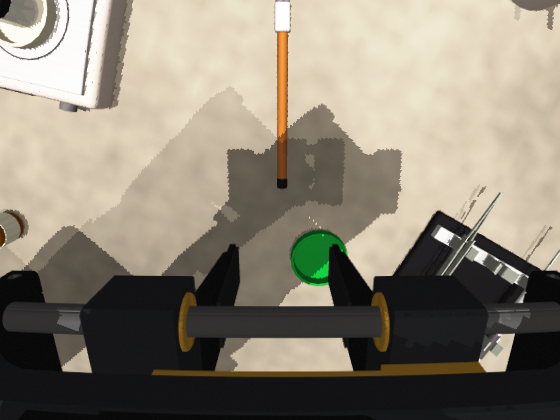

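w15 shows the brush vertical in view, with its butt at (282,188) and the handle/ferrule joint at (283,30).

Run:
```python
from h import *
c=load("w15"); hsv=cv2.cvtColor(c["frame"],cv2.COLOR_BGR2HSV)
m=cv2.inRange(hsv,(5,120,40),(20,255,255)); m[185:]=0; m[:,:260]=0; m[:,310:]=0
q=max(cv2.findContours(m,cv2.RETR_EXTERNAL,cv2.CHAIN_APPROX_NONE)[0],key=cv2.contourArea)
x0,y0,w,h=cv2.boundingRect(q); ys=np.arange(y0+3,y0+h-3); cx=[np.flatnonzero(m[y]).mean() for y in ys]
k=np.polyfit(ys,cx,1); P=lambda r:at(c,(np.polyval(k,r),r),5)[:2]
a,b=P(y0),P(188); u=(a-b)/np.linalg.norm(a-b); print(y0,y0+h,"joint",a,"butt",b,"len",np.linalg.norm(a-b),"deg",np.degrees(np.arctan2(u[1],u[0])),"mid from joint",a-65*u,"from butt",b+85*u)
# rest base corners in w4 (seen pixels) at z=10
c=load("w4"); print([np.round(at(c,p,10)[:2],1) for p in ((132,71),(271,81),(264,185),(131,175))],[np.round(at(c,p,45)[:2],1) for p in ((193,93),(190,166))])
```

```text
32 180 joint [706.58829508 -91.14891775] butt [ 568.53413881 -150.38910375] len 150.22765956740315 deg 23.22457334458817 mid from joint [ 646.85548567 -116.78076279] from butt [ 646.6462742  -116.87053717]
[array([ 482.7, -459.1]), array([ 495.3, -303.4]), array([ 613.3, -312.6]), array([ 600.8, -472.6])] [array([ 509.2, -382.5]), array([ 584.9, -390.5])]
```

Request:
{"api": "jog_arm", "payload": {"targets": [{"turn": [0,0,-0.3],"slide": [38,18,-40],"claw": 30},{"turn": [0,0,0],"slide": [39.3,18.3,-40],"claw": 26},{"turn": [0,0,0],"slide": [0,0,-50],"claw": 25},{"turn": [0,0,0],"slide": [0,0,-35],"claw": 25},{"turn": [0,0,0],"slide": [0,0,0],"claw": 25}]}}

```text
t: 30.7
eef_pos: [645.4, -116.9, 23.5]
tcp_rot: [-3.139, 0.004, 0.405]
ft_force: [0.1, -0.5, 0.7]
opening: 0.251
grip_force: 0.0
```

Request:
{"api": "jog_arm", "payload": {"targets": [{"turn": [0,0,0],"slide": [0,0,-12],"claw": 25},{"turn": [0,0,0],"slide": [0,0,-7],"claw": 25},{"turn": [0,0,0],"slide": [0,0,0],"claw": 25},{"turn": [0,0,0],"slide": [0,0,0],"claw": 25}]}}

```text
t: 31.2
eef_pos: [646.9, -118.5, 7.4]
tcp_rot: [3.141, -0.001, 0.403]
ft_force: [-0.0, -0.4, 0.1]
opening: 0.249
grip_force: 0.0
```

Request:
{"api": "jog_arm", "payload": {"targets": [{"turn": [0,0,0],"slide": [0,1.5,-2.5],"claw": 25},{"turn": [0,0,0],"slide": [0,0,-1.5],"claw": 25},{"turn": [0,0,0],"slide": [0,0,0],"claw": 25},{"turn": [0,0,0],"slide": [0,0,0],"claw": 25}]}}

```text
t: 31.7
eef_pos: [646.6, -116.9, 2.8]
tcp_rot: [3.142, 0.0, 0.403]
ft_force: [0.0, -0.5, -0.7]
opening: 0.249
grip_force: 0.0
```

Request:
{"api": "jog_arm", "payload": {"targets": [{"turn": [0,0,0],"slide": [0,0,0],"claw": 14},{"turn": [0,0,0],"slide": [0,0,0],"claw": 8},{"turn": [0,0,0],"slide": [0,0,0],"claw": 3},{"turn": [0,0,0],"slide": [0,0,0],"claw": 3},{"turn": [0,0,0],"slide": [0,0,0],"claw": 3}]}}

```text
t: 32.33
eef_pos: [646.7, -116.9, 2.8]
tcp_rot: [3.141, -0.0, 0.403]
ft_force: [-0.3, -0.2, -0.3]
opening: 0.096
grip_force: 30.0
```

Request:
{"api": "jog_arm", "payload": {"targets": [{"turn": [0,0,0],"slide": [0,0,15],"claw": 3},{"turn": [0,0,0],"slide": [0,0,45],"claw": 3},{"turn": [0,0,0],"slide": [0,0,50],"claw": 3},{"turn": [0,0,-7],"slide": [-25,-30,45],"claw": 3},{"turn": [0,0,-7],"slide": [-35,-43,35],"claw": 3}]}}

```text
t: 32.95
eef_pos: [588.1, -188.0, 194.2]
tcp_rot: [3.14, -0.002, 0.157]
ft_force: [0.9, -1.2, 0.3]
opening: 0.094
grip_force: 30.0
```

Request:
{"api": "jog_arm", "payload": {"targets": [{"turn": [0,0,-7],"slide": [-35,-45,0],"claw": 3},{"turn": [0,0,-6.9],"slide": [-35,-45,0],"claw": 3},{"turn": [0,0,0],"slide": [-37,-50,0],"claw": 3},{"turn": [0,0,0],"slide": [0,0,0],"claw": 3},{"turn": [0,0,0],"slide": [0,0,0],"claw": 3}]}}

```text
t: 33.58
eef_pos: [481.3, -327.8, 191.9]
tcp_rot: [3.141, -0.001, -0.084]
ft_force: [0.3, -0.2, -0.2]
opening: 0.093
grip_force: 30.0
```

```bash
python3 look.py w16 rest_free; python3 -c "
import cv2;f=cv2.imread('pics/w16.png');cv2.imwrite('pics/w16c.png',cv2.resize(f[0:300,200:560],(800,600),interpolation=cv2.INTER_CUBIC) if 0 else cv2.resize(f[0:270,200:560],(800,600),interpolation=cv2.INTER_CUBIC))"
```

```text
rest_free [(array([353., 116.]), 0.57, array([ 549., -397.]))]
33.675 [ 481.9 -326.9  191.5] [ 3.141 -0.    -0.082] [-0.7  0.9 -0.4] view: [array([696., -62.]), array([ 650., -616.]), array([ 107., -700.]), array([173., 115.])]
```

View pics/w16c.png

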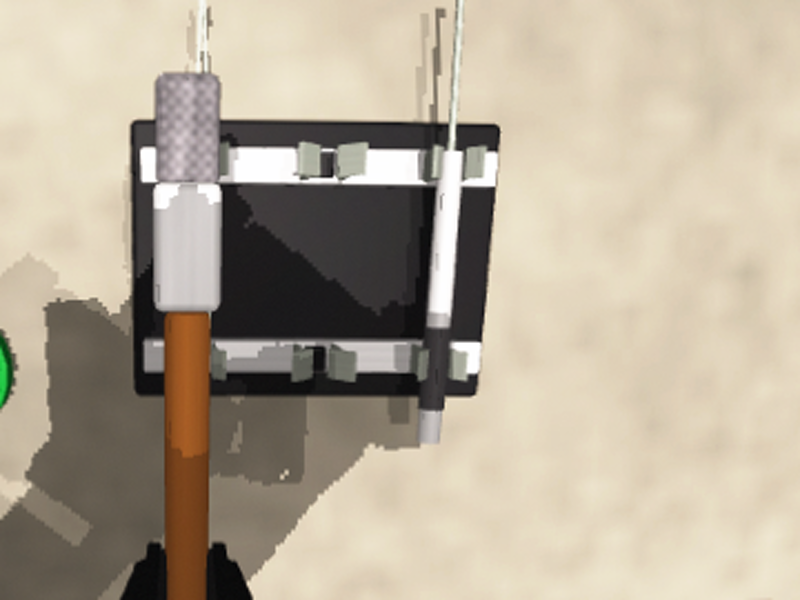

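The crop shows the free clips with gaps at about (328,160) and (320,363). The base corners are (133,121), (499,125), (474,395) and (136,395), and the brush is held straight.

Run:
```python
from h import *
c=load("w16"); u=lambda p:(200+p[0]*.45,p[1]*.45)
C=np.array([at(c,u(p),10)[:2] for p in ((133,121),(499,125),(474,395),(136,395))]); print(C.round(1),C.mean(0))
yd=[C[0]-C[1],C[3]-C[2]]; xd=[C[0]-C[3],C[1]-C[2]]
print("yaw from y sides",[np.degrees(np.arctan2(-v[0],v[1])) for v in yd],"x sides",[np.degrees(np.arctan2(v[1],v[0])) for v in xd],[np.linalg.norm(v) for v in yd+xd])
for z in (20,34,49):
    a,b=[at(c,u(p),z)[:2] for p in ((328.5,160),(320.5,363))]; print(z,a.round(1),b.round(1),(a+b)/2,np.degrees(np.arctan2(*(a-b)[::-1])),np.linalg.norm(a-b))
# held brush axis: handle centre cols at two rows, z of axis = tcp+2.2
z=state()["eef_pos"][2]+2.2
a,b=[at(c,u(p),z)[:2] for p in ((187,330),(186.5,540))]; print("brush",a,b,np.degrees(np.arctan2(*(a-b)[::-1])),"joint",at(c,u((187,312)),z))
# optimise rest pose from corners
from scipy.optimize import least_squares
S=np.array([[60,80],[60,-80],[-60,-80],[-60,80]])
def f(p): k,s=np.cos(p[2]),np.sin(p[2]); return (S@np.array([[k,s],[-s,k]])+p[:2]-C).ravel()
r=least_squares(f,[548,-386,-.08]); print(r.x,np.degrees(r.x[2]),f(r.x).round(1))
```

```text
[[ 612.6 -316. ]
 [ 599.9 -472.3]
 [ 482.3 -462. ]
 [ 495.  -305.7]] [ 547.44680699 -388.99125988]
yaw from y sides [np.float64(-4.679247883621006), np.float64(-4.621037652423129)] x sides [np.float64(-4.9997423109202055), np.float64(-4.982732854129035)] [np.float64(156.8317347233119), np.float64(156.86773023517503), np.float64(118.13175437907576), np.float64(117.97218983534987)]
20 [ 589.4 -396.2] [ 504.4 -389.3] [ 546.90887903 -392.7553041 ] -4.613920961752747 85.24718055491235
34 [ 588.2 -393.6] [ 506.7 -387.1] [ 547.43648424 -390.34092429] -4.613920961752751 81.76037496825148
49 [ 586.9 -390.9] [ 509.1 -384.6] [ 548.00177554 -387.75408877] -4.613920961752753 78.02451183968614
brush [ 542.00623482 -332.66184178] [ 493.82332254 -328.570717  ] -4.853241356039581 joint [ 545.82746255 -332.97720126  193.69756927]
[ 5.47446807e+02 -3.88991260e+02 -8.33082692e-02] -4.773212225456722 [ 1.2  1.7  0.7 -1.4 -1.3 -1.7 -0.7  1.4]
```

Request:
{"api": "jog_arm", "payload": {"targets": [{"turn": [0,0,0],"slide": [33,-31,0],"claw": 3},{"turn": [0,0,0],"slide": [33,-30.8,0],"claw": 3},{"turn": [0,0,0],"slide": [0,0,-40],"claw": 3},{"turn": [0,0,0],"slide": [0,0,-50],"claw": 3},{"turn": [0,0,0],"slide": [0,0,-35],"claw": 3}]}}

```text
t: 34.3
eef_pos: [547.9, -387.8, 64.0]
tcp_rot: [-3.141, 0.001, -0.081]
ft_force: [1.1, -0.1, -0.4]
opening: 0.094
grip_force: 30.0
```

Request:
{"api": "jog_arm", "payload": {"targets": [{"turn": [0,0,0],"slide": [0,0,0],"claw": 3},{"turn": [0,0,0],"slide": [0,0,0],"claw": 3},{"turn": [0,0,0],"slide": [0,0,0],"claw": 3}]}}

```text
t: 34.67
eef_pos: [548.1, -389.9, 68.1]
tcp_rot: [3.14, -0.002, -0.083]
ft_force: [0.2, -0.2, 0.4]
opening: 0.097
grip_force: 30.0
```

```bash
python3 look.py w17; python3 -c "
import cv2;f=cv2.imread('pics/w17.png');cv2.imwrite('pics/w17c.png',cv2.resize(f[80:320,120:440],(800,600),interpolation=cv2.INTER_CUBIC))"
```

```text
34.725 [ 547.9 -389.9   67.9] [ 3.14e+00 -2.00e-03 -8.30e-02] [ 1.2  0.6 -0.3] view: [array([ 716., -217.]), array([ 686., -582.]), array([ 329., -637.]), array([ 373., -102.])]
```

View pics/w17c.png

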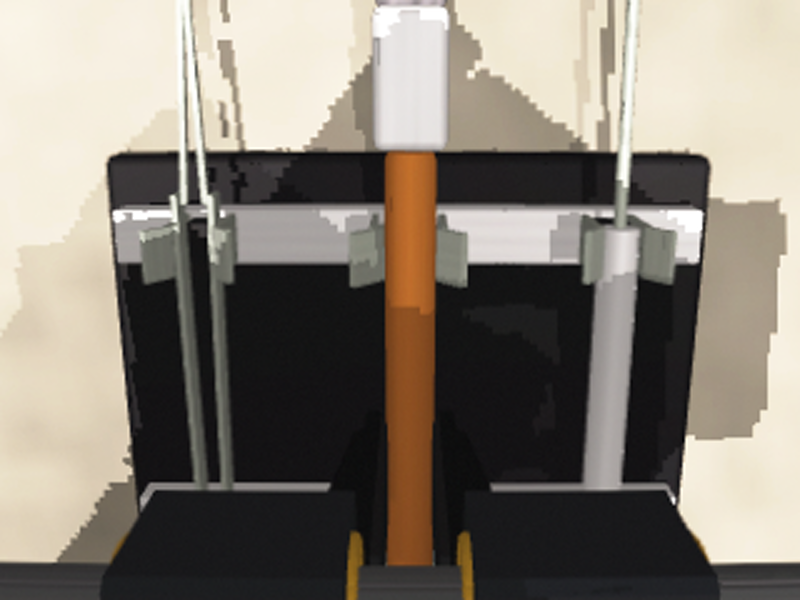

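Jaws span columns 350–468 (centre 409) and the handle centre is at 410, so it is aligned. Pressing straight down.

Request:
{"api": "jog_arm", "payload": {"targets": [{"turn": [0,0,0],"slide": [0,0.3,-8],"claw": 3},{"turn": [0,0,0],"slide": [0,0,-7],"claw": 3},{"turn": [0,0,0],"slide": [0,0,-4],"claw": 3},{"turn": [0,0,0],"slide": [0,0,-4],"claw": 3},{"turn": [0,0,0],"slide": [0,0,0],"claw": 3}]}}

```text
t: 35.35
eef_pos: [547.2, -389.3, 42.7]
tcp_rot: [-3.141, 0.0, -0.084]
ft_force: [-0.2, 0.5, 0.2]
opening: 0.098
grip_force: 30.0
```

Request:
{"api": "jog_arm", "payload": {"targets": [{"turn": [0,0,0],"slide": [0,0,-3],"claw": 3},{"turn": [0,0,0],"slide": [0,0,-3],"claw": 3},{"turn": [0,0,0],"slide": [0,0,0],"claw": 3}]}}

```text
t: 35.72
eef_pos: [547.7, -389.6, 37.6]
tcp_rot: [3.141, -0.001, -0.084]
ft_force: [1.0, -0.2, 2.6]
opening: 0.097
grip_force: 30.0
```

Request:
{"api": "jog_arm", "payload": {"targets": [{"turn": [0,0,0],"slide": [0,0,-2],"claw": 3},{"turn": [0,0,0],"slide": [0,0,0],"claw": 3}]}}

```text
t: 35.98
eef_pos: [547.4, -389.4, 35.0]
tcp_rot: [3.141, -0.0, -0.084]
ft_force: [1.8, -0.6, 0.7]
opening: 0.096
grip_force: 30.0
```

Request:
{"api": "jog_arm", "payload": {"targets": [{"turn": [0,0,0],"slide": [0,0,-2],"claw": 3},{"turn": [0,0,0],"slide": [0,0,0],"claw": 3}]}}

```text
t: 36.22
eef_pos: [547.0, -389.2, 32.5]
tcp_rot: [-3.141, 0.001, -0.084]
ft_force: [2.0, 0.3, -3.2]
opening: 0.095
grip_force: 30.0
```

Request:
{"api": "jog_arm", "payload": {"targets": [{"turn": [0,0,0],"slide": [0,0,-1.5],"claw": 3},{"turn": [0,0,0],"slide": [0,0,0],"claw": 3}]}}

```text
t: 36.48
eef_pos: [547.0, -389.3, 31.6]
tcp_rot: [-3.142, 0.001, -0.084]
ft_force: [-2.1, 0.5, 0.4]
opening: 0.095
grip_force: 30.0
```

Request:
{"api": "jog_arm", "payload": {"targets": [{"turn": [0,0,0],"slide": [0,0,-0.7],"claw": 3},{"turn": [0,0,0],"slide": [0,0,0],"claw": 3}]}}

```text
t: 36.72
eef_pos: [547.1, -389.3, 31.6]
tcp_rot: [3.141, 0.0, -0.084]
ft_force: [-2.9, 1.4, 7.0]
opening: 0.097
grip_force: 30.0
```

Request:
{"api": "jog_arm", "payload": {"targets": [{"turn": [0,0,0],"slide": [0,0,-0.7],"claw": 3},{"turn": [0,0,0],"slide": [0,0,0],"claw": 3}]}}

```text
t: 36.98
eef_pos: [547.1, -389.4, 31.5]
tcp_rot: [3.141, 0.0, -0.084]
ft_force: [-5.0, 2.1, 12.5]
opening: 0.096
grip_force: 30.0
```

Seated: stiff at z 31.6, after the snap. I relieve, release, lift and check.

Request:
{"api": "jog_arm", "payload": {"targets": [{"turn": [0,0,0],"slide": [0,0,1.4],"claw": 3},{"turn": [0,0,0],"slide": [0,0,0],"claw": 18},{"turn": [0,0,0],"slide": [0,0,0],"claw": 25},{"turn": [0,0,0],"slide": [0,0,0],"claw": 25},{"turn": [0,0,0],"slide": [0,0,10],"claw": 25}]}}

```text
t: 37.6
eef_pos: [547.0, -389.1, 41.3]
tcp_rot: [-3.141, 0.001, -0.084]
ft_force: [-0.4, -0.2, -0.5]
opening: 0.252
grip_force: 0.0
```

Request:
{"api": "jog_arm", "payload": {"targets": [{"turn": [0,0,0],"slide": [0,0,40],"claw": 25},{"turn": [0,0,0],"slide": [-20,20,50],"claw": 30},{"turn": [0,0,0],"slide": [-40,30,50],"claw": 50},{"turn": [0,0,0],"slide": [0,0,0],"claw": 50},{"turn": [0,0,0],"slide": [0,0,0],"claw": 50}]}}

```text
t: 38.22
eef_pos: [492.2, -343.1, 176.1]
tcp_rot: [3.141, -0.001, -0.084]
ft_force: [0.9, 0.5, -0.8]
opening: 0.488
grip_force: 0.0
```

```bash
python3 look.py w18
python3 - <<'E'
from h import *
w=load("w18")["frame"]; t=read_camera("top")["frame"]; s=read_camera("side")["frame"]
a=cv2.resize(w[0:260,140:540],(800,520))[:, :]
b=cv2.resize(t[140:290,80:480],(400,150)); 
out=np.zeros((600,800,3),np.uint8); out[:300,:460]=cv2.resize(w[0:260,140:540],(460,300),interpolation=cv2.INTER_AREA)
out[300:,:]=cv2.resize(t[150:280,130:477],(800,300),interpolation=cv2.INTER_CUBIC); out[:300,460:]=cv2.resize(s[130:365,230:496],(340,300)); cv2.imwrite("pics/fin.png",out)
c=load("w18"); x=(547.5,-389.1); print("home proj: mid",proj(c,(*x,34)),"joint",proj(c,(x[0]+65*.9965,x[1]-65*.083,34)),"butt",proj(c,(x[0]-85*.9965,x[1]+85*.083,34)))
hsv=cv2.cvtColor(w,cv2.COLOR_BGR2HSV); m=cv2.inRange(hsv,(5,120,40),(20,255,255)); q=max(cv2.findContours(m,cv2.RETR_EXTERNAL,cv2.CHAIN_APPROX_NONE)[0],key=cv2.contourArea); print(cv2.boundingRect(q),[(r,np.flatnonzero(m[r,200:500]).mean()+200) for r in (cv2.boundingRect(q)[1]+5,cv2.boundingRect(q)[1]+60)])
E
```

```text
38.275 [ 492.2 -343.1  175.3] [-3.141  0.    -0.084] [ 0.3 -0.3 -0.1] view: [array([701., -89.]), array([ 657., -619.]), array([ 137., -700.]), array([201.,  80.])]
home proj: mid [330.8023567  133.42449855] joint [333.26048616  54.91943054] butt [327.48154712 225.22409319]Traceback (most recent call last):
  File "<stdin>", line 8, in <module>
IndexError: index 421 is out of bounds for axis 0 with size 420
```

View pics/fin.png

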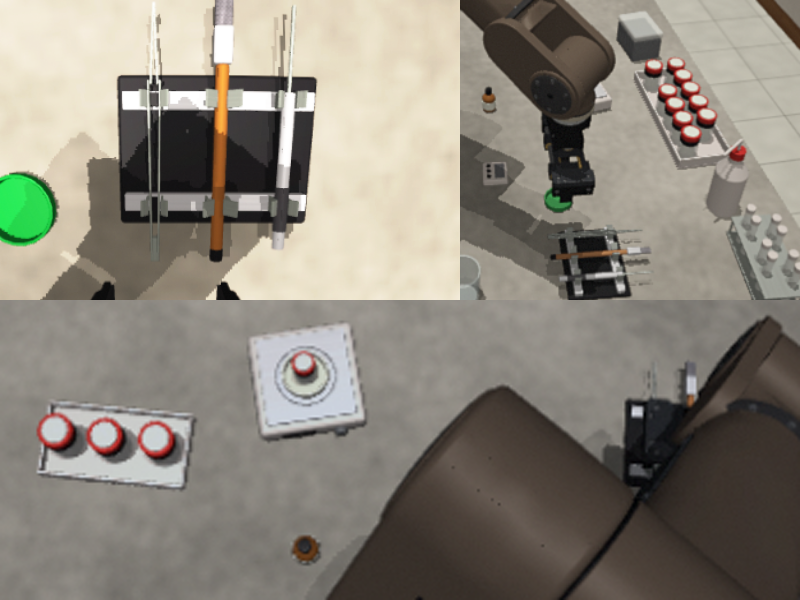

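The final check shows the brush home and centred: joint at row 54 against 55 expected, butt at 226 against 225. The jar, dish and vial are all in place, and the bottle is standing.

```bash
python3 -c "
from cell import *
print(job_done())"
```

```text
the job is handed in; nothing more can be done
None
```

The job is done and handed in at about 38 s of the 118 s allowed: the dish is centred on the cold plate, the small jar stands in the dish, the large jar is midway between the two tray jars, and the brush is pressed home in the free clips.

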